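# Raise the finished block to the loupe on the cam lift

### The job

Slide the vise jaw fully open by its post, lift the finished stepped block out, and stand it upright and gently in the middle of the cam lift's stage, letting go of it. Then turn the cam lever up by its handle until the stage is at its highest point (lever upright) and finish while still holding it there: the lever springs back if released, and the stage sinks again if you turn past the top. Leave the vise open and do not disturb the other things on the bench.

Things in the scene. Friction and masses are not known exactly. Their poses are not given: they have to be found in the camera images.
- vise: Steel vise fixed to the bench: dark bed 155 x 70 mm, top at z = 20 mm, x = -106 to +49 mm; jaws 60 mm wide, tops at z = 44 mm; fixed jaw at x = +15 to +39 mm. Origin on the table (z=0) under the middle of the jaws. z up; x points from sliding to fixed jaw, roughly away from the robot (yaw within 0.35 rad); y along the jaws.
- vise_jaw (a joint): Opening of the sliding jaw: 0 (closed; starts at 0 to 5 mm) to 0.040 m (fully open, hard stop). It slides towards the vise's -x against about 3 N of friction and stays where left. Closed, its 12 mm long top lip (z = 34 to 44 mm) overhangs the block's foot, so the block cannot be lifted.
- jaw_post (a point): Centre of the top of the round upright post (14 mm diameter, 46 mm tall, z = 44 to 90 mm) on the sliding jaw; moves with it. Closed, it is 46 mm from the vise origin along the vise's -x. Frame parallel to the vise.
- block: Finished part, loose, aluminium, 0.12 to 0.23 kg: upper part 26 (x) by 36 (y) by 60 mm tall, drilled holes in its top; a 12 mm high foot juts 12 mm out on its -x side. Origin on the underside under the centre of the upper part; z up. Starts standing on the vise bed (z = 20 mm), axes parallel to the vise's, its top 36 mm above the jaws: grip it there across y.
- lift: Cam lift fixed to the bench: grey base x = -50 to +120, y = -75 to +50 mm, 10 mm thick; square stage over an eccentric disc, lever on its -y side, round loupe (top at z = 159 mm) on a post at x = +106 mm. Origin on the table (z=0) under the stage's centre; z up; x roughly away from the robot (yaw within 0.35 rad).
- lift_stage: The lift's square aluminium stage plate, 64 x 64 x 8 mm, level. Origin at the centre of its underside, axes parallel to the lift's. It rises 16 mm vertically, driven by the cam.
- stage_top (a point): Centre of the stage's upper face, 89 mm above the table with the lever down, 105 mm at the highest point.
- cam_lever (a joint): Lever angle: 0 = down (start), leaning to the lift's -x, 1.30 rad off upright; grows as the handle swings up towards +x about the lift's y axis. Stage highest at 1.30 (lever upright), sinking again beyond, to the stop at 1.80. A spring pulls it back to 0: 0.15 N m at 0, 0.5 N m at 1.30 (5 N at the grip).
- lever_hinge (a point): Point on the lever's axis of rotation (the lift's y axis direction) in the plane in which the grip swings: 45 mm above the table, 95 mm from the lift origin along the lift's -y. The grip's centre is 95 mm from it.
- handle: The cam lever: steel bar, 10 mm thick, with a black crosswise barrel grip (28 mm diameter, 28 mm long along y, flat ends) at its end, together with its shaft and eccentric disc. Origin on the shaft under the middle of the stage, 45 mm above the table. Axes turn with the lever; parallel to the lift's at angle 0.
- flat_file: Bystander: dark flat file with a wooden handle, 260 mm long, 20 mm high, lying between vise and lift. Origin near its middle, on its underside.
- blank: Bystander: small plain aluminium blank, 30 x 30 x 14 mm. Origin under its centre.
- wax: Bystander: yellow wax block, 65 x 45 x 30 mm. Origin under its centre.
- caliper: Bystander: steel dial caliper, 200 mm long, 14 mm high. Origin under the middle of its beam.
- dish: Bystander: white dish, 80 mm across, 28 mm high. Origin under its centre.
- flux: Bystander: amber bottle, 48 mm across, 100 mm tall. Origin under its centre.
- handpiece: Bystander: black rotary handpiece, 165 mm long, 24 mm high. Origin under the middle of its grip.
- lever_grip (a point): Centre of the lever's barrel grip, 95 mm from the hinge; at z = 70 mm when down, 140 mm upright. At angle q it is 95*sin(q-1.30) mm along the lift's x and 95*cos(q-1.30) mm up from lever_hinge. Its flat ends (28 mm apart) can be pinched from above across the lift's y; it turns between the fingers.
There are look-alikes about, which are no part of the job. Leave any green look-alike of the vise alone. What is meant by the block is not pink, and is the larger of those in its own colour.

How it is judged:
On the way, in this order (a step that is already met when the one before it is completed fails the run):
1. the vise jaw is slid fully open with the block still standing in the vise (value of joint vise_jaw above 0.035 m and z of block in the frame of vise below 0.03 m), for 0.1 s.
2. the block is lifted clear of the vise (z of block in the frame of vise above 0.055 m), for 0.1 s.
3. the block stands released in the middle of the stage, lever still down (horizontal distance between block and stage_top below 0.015 m and contact force between block and lift_stage above 0.4 N and angle between block's own z axis and vertical below 0.1 rad and contact force between block and the arm below 0.05 N and contact force between block and the fingers below 0.05 N and value of joint cam_lever below 0.3 rad and linear speed of block below 0.05 m/s), for 0.2 s.
4. the lever is turned up to the highest lift (value of joint cam_lever between 1.15 and 1.45 rad), for 0.2 s.
At the end, for the whole second after the job is handed in: Fingers hold the handle (over 1 N), lever still and within 0.15 rad of its top point (1.30 rad); the block stands at rest on the raised stage, upright within 0.1 rad, origin within 15 mm of the stage centre, not touched by the robot; the vise jaw is open over 33 mm (all of step 4 and velocity of joint cam_lever between -0.1 and 0.1 rad/s and z of stage_top in the frame of lift above 0.104 m and contact force between the fingers and handle above 1 N and horizontal distance between block and stage_top below 0.015 m and contact force between block and lift_stage above 0.4 N and angle between block's own z axis and vertical below 0.1 rad and contact force between block and the arm below 0.05 N and contact force between block and the fingers below 0.05 N and linear speed of block below 0.03 m/s and value of joint vise_jaw above 0.033 m); the arm keeps its last pose, push and grip.
It fails at once if a bystander is pushed more than 30 mm away (distance of any of flat_file, blank, wax, caliper, dish, flux, handpiece from where it was at the start of the episode above 0.03 m).
It fails at once if the block is tipped over (angle between block's own z axis and vertical above 0.6 rad).
It fails at once if the block is slammed onto the stage (over 60 N) (contact force between block and lift_stage above 60 N).
It also fails if it takes over 54 s, if anything falls off the work surface, if the arm or the gripper's body presses on something with over 40 N, if the wrist force passes 120 N, or if a joint passes its speed limit or range.

### The arm

A 6-joint arm with a two-finger parallel gripper is mounted at the origin on the work surface. World frame = base frame: x ahead of the robot, y to its left, z up, the work surface at z = 0. Lengths are in m, angles in rad, forces in N, time in s.
With the tool pointing down it reaches from about 0.35 to 0.775 m from the base axis. Payload 5.5 kg.
Tool frame: the origin (TCP) lies at the centre of the arm's flange, where the gripper is bolted on; the fingertips stand 173 mm ahead of it and the grasp point (between the pads) lies 155 mm ahead of it (arm.tip_extent is the distance from the TCP to the fingertips, in m); z points along the fingers, y is the line along which they close (so a half turn about z gives the same grasp; the last joint's range is limited). The gripper opens to 85 mm and grips with 20 to 120 N. Pads are 22 mm wide; open, the fingers measure 114 mm over their backs; the gripper's body (76 mm by 85 mm) begins 54 mm behind the grasp point. The pads swing forward as they close: fully open they stand 13 mm farther back than shut.
Start: joints at [1.189, 0.313, 0.046, 1.304, 0, 1.431], TCP at [0.138, 0.558, 0.405] pointing down, gripper open.
Joint ranges: [-2.76, 2.76], [-0.86, 1.69], [-1.03, 1.26], [-2.2, 2.34], [-1.47, 1.5], [-3.14, 3.14]. Speed limits (rad/s): [2.57, 2.57, 3.14, 3.14, 3.14, 3.14].

### API

Orientations are given as a unit quaternion [x, y, z, w].
In Python, from plant import arm gives the robot as it stands.
- The arm moves only by the shell command python3 -m jog 'ROWS' [FORCE]. ROWS is text: rows parted by semicolons, each of 5 numbers parted by spaces: the shift along the tool's x, y, z in mm, then the turn about the tool's z in rad, then the finger opening in mm, from 0 to 85.4. A call has 1 to 5 rows; each row is the pose to reach, as a shift and turn from the pose commanded when the call began, along the tool's axes at that moment; what a row does not reach only later rows make up. A row lasts 1/12 s, in which the tool goes at most 41.7 mm and 7.16 degrees, less where a joint would pass 70% of its speed; a pose out of reach is approached as far as the arm can. A call with a gripper value outside its range is refused whole. The fingers move at their own pace and stop on an object; FORCE is the grip in N (left out, the last holds). Time passes only in rows, so rows that repeat a pose let the fingers close. It gives the time, the measured TCP pose, the force, the opening and the grip force at its end, in the units of the state.
- arm.get_obs(): the state, without advancing time (a new reading comes with each control period).
- arm.get_image(name): name is "scene" or "top" or "wrist"; returns a dict with "frame" (384x512x3 uint8, red, green, blue), "z_map" (384x512 float32, m along the optical axis (not along the pixel's ray), 0 where there is no reading), "fx", "fy", "cx", "cy" (pixels), "dist" ([k1, k2, p1, p2, k3] as OpenCV has them; the pictures are not rectified), "extrinsics" (4x4, takes a point from camera to world coordinates); the wrist camera has in their place "T_tool_cam" (4x4, takes a point from camera to tool coordinates, whose origin is the TCP and whose axes are the flange's). Camera axes: x right, y down, z forward; pixel columns grow to the right and rows downward; lengths in m; the calibration is good to about 2 mm. A picture is of the moment at which its call begins: read the wrist's pose just before it.
- arm.finish_job(): hands the job in; it is judged then, once.
The state is a dict: "t": time; "joints": joint angles; "qvel": joint speeds; "effort": joint torques, N m; "eef_pos": TCP position; "ee_rot": TCP orientation; "ft_force": force on the tool from outside, world axes, zero at the start; "torque": the same for the moment, N m; "finger_gap": opening from 0.0 (shut) to 1.0 (fully open); "finger_force": force on a finger pad.
Only numpy, scipy, OpenCV 4.12 (cv2) and the standard library are available. Lean on these libraries where they do the work, as an engineer would, in place of code of your own. Each camera call takes 0.05 s, during which the arm holds its last target. There are 200 camera calls.

## Working session

There is one attempt and no reset: what is moved stays moved. The work goes in short steps, Python scripts to look and compute and a shell command to move; the robot and the scene stay as the last step left them, time stands still between calls to the robot, and variables do not carry over. Pictures are saved under pics/ and viewed, at most 10 in all, crops included, and the job is handed in when it is done.

```bash
mkdir -p pics; ls; cat > h.py <<'E'
import numpy as np, cv2
from plant import arm
from scipy.spatial.transform import Rotation as R
def grab(name,fn=None):
    o=arm.get_obs(); im=arm.get_image(name)
    if name=="wrist":
        T=np.eye(4);T[:3,:3]=R.from_quat(o["ee_rot"]).as_matrix();T[:3,3]=o["eef_pos"]
        im["extrinsics"]=T@im["T_tool_cam"]
    if fn: cv2.imwrite(fn,im["frame"][:,:,::-1])
    h,w=im["z_map"].shape
    K=np.array([[im["fx"],0,im["cx"]],[0,im["fy"],im["cy"]],[0,0,1]])
    uv=np.stack(np.meshgrid(np.arange(w),np.arange(h)),-1).reshape(-1,1,2).astype(float)
    n=cv2.undistortPoints(uv,K,np.array(im["dist"],float)).reshape(h,w,2)
    z=im["z_map"][...,None]
    P=np.concatenate([n*z,z],-1)@im["extrinsics"][:3,:3].T+im["extrinsics"][:3,3]
    P[im["z_map"]==0]=np.nan
    return im["frame"],P
E
python3 - <<'E'
from h import *
for n in ("scene","top"):
    f,P=grab(n,f"pics/{n}0.png"); np.savez(f"pics/{n}0.npz",f=f,P=P)
o=arm.get_obs();print(o["t"],o["eef_pos"],o["ee_rot"],o["ft_force"])
E
```

```text
pics
0.1 [0.13760376 0.55809253 0.40387817] [ 1.20578955e-01  9.92703370e-01 -8.29369950e-04 -2.16119032e-04] [-0.72074049 -0.30796476  0.24537512]
```

View pics/top0.png

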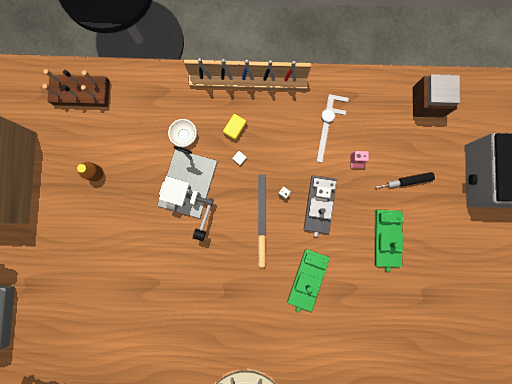

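View pics/scene0.png

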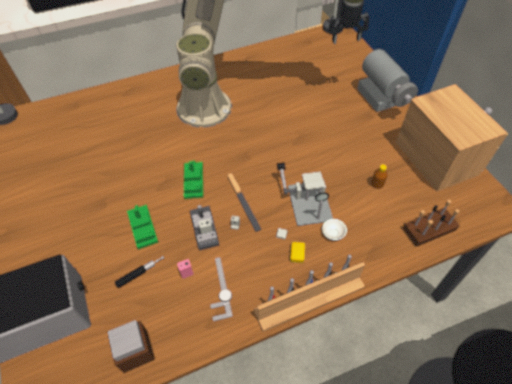

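```bash
python3 - <<'E'
from h import *
d=np.load("pics/top0.npz");f,P=d["f"],d["P"]
a=cv2.resize(f[140:250,150:250],None,fx=5,fy=5,interpolation=2)
b=cv2.resize(f[165:245,270:350],None,fx=5,fy=5,interpolation=2)
b=cv2.copyMakeBorder(b,0,150,0,0,0)
c=cv2.resize(np.hstack([a,b[:550]]),None,fx=.88,fy=.88)
print(c.shape);cv2.imwrite("pics/crop1.png",c[:,:,::-1])
for u,v in [(262,210),(285,192),(240,158),(183,133),(321,186),(90,170)]:print(u,v,P[v,u].round(4))
E
```

```text
(484, 792, 3)
262 210 [ 0.5435 -0.0313  0.0074]
285 192 [ 0.5927 -0.0926  0.0415]
240 158 [0.6877 0.0346 0.0175]
183 133 [7.587e-01 2.013e-01 3.000e-04]
321 186 [ 0.6118 -0.1907  0.0431]
90 170 [0.6343 0.4311 0.0737]
```

View pics/crop1.png

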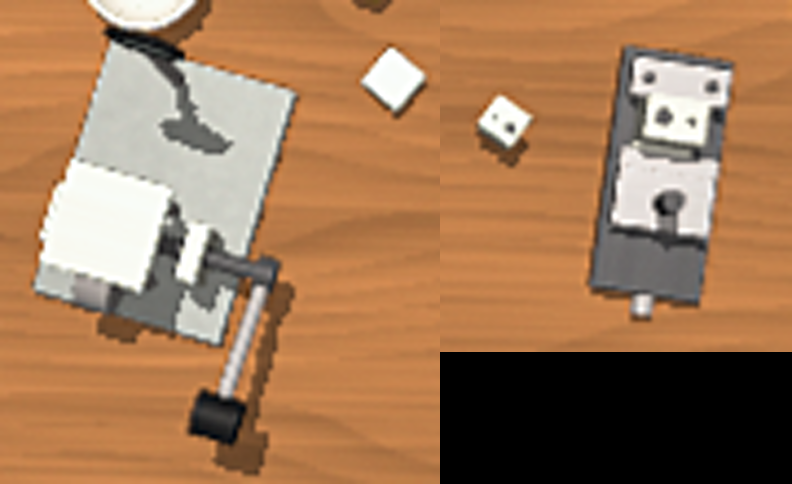

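```bash
cat >> h.py <<'E'
def rect(P,box,z0,z1):
    x0,x1,y0,y1=box
    m=(P[...,0]>x0)&(P[...,0]<x1)&(P[...,1]>y0)&(P[...,1]<y1)&(P[...,2]>z0)&(P[...,2]<z1)
    q=P[m]
    if len(q)<4: return len(q)
    r=cv2.minAreaRect((q[:,:2]*1000).astype(np.float32))
    return len(q),np.round(r[0],1),np.round(r[1],1),round(r[2],1),"med",(np.median(q,0)*1000).round(1)
E
python3 - <<'E'
from h import *
for n in("top","scene"):
    d=np.load(f"pics/{n}0.npz");P=d["P"]
    V=(.48,.70,-.26,-.12);L=(.42,.80,.05,.30)
    print(n);
    for k,b,z0,z1 in [("bed",V,.01,.06),("jaws",V,.038,.05),("block",V,.073,.086),("post",V,.086,.1),("base",L,.006,.02),("stage",L,.082,.096),("grip",(.42,.56,.05,.2),.05,.1)]:print(k,rect(P,b,z0,z1))
E
```

```text
top
bed (1243, array([ 558.9, -205.8]), array([ 99.9, 163.4]), 82.6, 'med', array([ 554.7, -185.9,   24.8]))
jaws (546, array([ 579.8, -193.3]), array([ 60.2, 105.1]), 82.7, 'med', array([ 564.9, -191.7,   44.4]))
block (141, array([ 572.7, -187.8]), array([36.2, 68.5]), 81.4, 'med', array([ 592. , -190.9,   80.3]))
post (25, array([ 570. , -184.9]), array([64.9, 13.2]), 7.9, 'med', array([ 543.7, -187. ,   90.3]))
base (2099, array([607.7, 163.7]), array([235.2, 370.2]), 88.3, 'med', array([648.7, 174.2,  10.4]))
stage (647, array([563.2, 192.1]), array([226.9,  95.2]), 13.4, 'med', array([581.3, 200.1,  88.6]))
grip (292, array([508.3, 153.5]), array([ 91.2, 102.6]), 89.1, 'med', array([501.6, 129.8,  76. ]))
scene
bed (700, array([ 562.9, -194.1]), array([ 69.6, 166.2]), 82.8, 'med', array([ 588.2, -200.2,   31.1]))
jaws (288, array([ 581.5, -196.6]), array([ 59.2, 107.8]), 82.3, 'med', array([ 591.4, -199.8,   42.8]))
block (101, array([ 573.1, -190.8]), array([35.5, 74. ]), 82.4, 'med', array([ 593.7, -193.1,   78.3]))
post (9, array([ 544.8, -191.2]), array([ 9.7, 11.8]), 73.1, 'med', array([ 546.3, -192.3,   87.7]))
base (1069, array([611.6, 166.2]), array([376.6, 236.5]), 3.0, 'med', array([655.6, 176.6,   9.3]))
stage (318, array([570.1, 192.7]), array([236.3,  95.3]), 12.5, 'med', array([588.2, 199.1,  87.2]))
grip (146, array([514.9, 157.5]), array([ 93.9, 104.3]), 81.1, 'med', array([494.8, 124.8,  72.4]))
```

```bash
cat >> h.py <<'E'
def to(g,yaw,off=0.155):
    """shift (tool mm) and turn for grasp point g (world, m), tool y at yaw (rad) from world y"""
    o=arm.get_obs();r=R.from_quat(o["ee_rot"]);M=r.as_matrix()
    d=M.T@(np.array(g)+[0,0,off]-o["eef_pos"])*1000
    cur=np.arctan2(-M[0,1],M[1,1]); t=-(yaw-cur); t=(t+np.pi/2)%np.pi-np.pi/2
    print("t",round(o["t"],2),"shift",d.round(1),"turn",round(t,3),"| tcp",o["eef_pos"].round(4),"yaw",cur.round(3),"ft",o["ft_force"].round(1))
E
python3 - <<'E'
from h import *
im=arm.get_image("wrist");print(im["T_tool_cam"].round(3),im["fx"])
to((.50,.17,.245),-.25)
E
```

```text
[[-0.001 -0.956 -0.294  0.075]
 [ 1.    -0.001  0.     0.001]
 [-0.    -0.294  0.956  0.031]
 [ 0.     0.     0.     1.   ]] 286.38948391321577
t 0.15 shift [-444.8 -290.1    4.3] turn 0.008 | tcp [0.1376 0.5581 0.404 ] yaw -0.242 ft [-0.1 -0.6  1. ]
```

```bash
python3 -m jog '-445 -290 0 0 85;-445 -290 0 0 85;-445 -290 0 0 85;-445 -290 0 0 85;-445 -290 0 0 85'; python3 -m jog '-280 -185 0 0 85;-280 -185 0 0 85;-280 -185 0 0 85;-280 -185 0 0 85;-280 -185 0 0 85'; python3 - <<'E'
from h import *
to((.52,.17,.245),-.25)
E
```

```text
t: 0.57
eef_pos: [0.2805, 0.4045, 0.4044]
ee_rot: [0.12, 0.993, -0.0, -0.0]
ft_force: [1.3, 0.7, -0.5]
finger_gap: 0.992
finger_force: 0.0
t: 0.98
eef_pos: [0.422, 0.2511, 0.4047]
ee_rot: [0.121, 0.993, 0.0, -0.0]
ft_force: [0.2, 1.1, 0.2]
finger_gap: 0.996
finger_force: 0.0
t 0.98 shift [-114.5  -55.3    4.7] turn 0.008 | tcp [0.422  0.2511 0.4047] yaw -0.242 ft [0.2 1.1 0.2]
```

```bash
python3 -m jog '-115 -55 5 0 85;-115 -55 5 0 85;-115 -55 5 0 85;-115 -55 5 0 85;-115 -55 5 0 85'; python3 - <<'E'
from h import *
f,P=grab("wrist","pics/w1.png");np.savez("pics/w1.npz",f=f,P=P)
to((.57,-.19,.245),-.13)
E
```

```text
t: 1.4
eef_pos: [0.5213, 0.1701, 0.3986]
ee_rot: [0.123, 0.992, -0.0, -0.001]
ft_force: [-0.5, 0.0, 0.1]
finger_gap: 0.995
finger_force: 0.0
t 1.45 shift [-135.8 -338.4   -1.2] turn -0.114 | tcp [0.52   0.1712 0.3989] yaw -0.244 ft [-0.4  0.  -0.5]
```

View pics/w1.png

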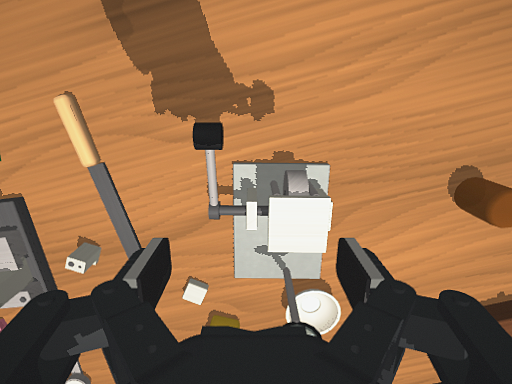

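```bash
python3 - <<'E'
from h import *
d=np.load("pics/w1.npz");P=d["P"].copy();f=d["f"]
def sub(u0,u1,v0,v1,z0,z1):
    q=P[v0:v1,u0:u1].reshape(-1,3);q=q[(q[:,2]>z0)&(q[:,2]<z1)]
    r=cv2.minAreaRect((q[:,:2]*1000).astype(np.float32))
    print(len(q),np.round(r[0],1),np.round(r[1],1),round(r[2],2),"zmed",np.median(q[:,2]).round(4))
sub(255,345,185,260,.083,.095)   # stage
sub(225,335,155,290,.006,.014)   # base
sub(190,228,118,155,.05,.12)     # grip
sub(190,228,118,155,.075,.12)
sub(200,220,155,205,.03,.08)
d=np.load("pics/top0.npz");P=d["P"]
sub(155,186,172,212,.083,.095)
sub(155,220,145,220,.006,.014)
sub(190,206,226,240,.05,.12)
E
```

```text
3417 [584.6 205.2] [64.3 65.1] 75.27 zmed 0.0886
5726 [615.4 184.3] [125.3 171. ] 75.36 zmed 0.0097
871 [474.7 135.7] [28.3 33.1] 75.22 zmed 0.0812
714 [471.6 136.5] [28.2 26.2] 75.44 zmed 0.082
455 [522.2 124.1] [12.  63.5] 73.88 zmed 0.0603
570 [584.  203.7] [64.1 64. ] 75.88 zmed 0.0888
1626 [615.4 181. ] [208.3 178.4] 5.62 zmed 0.0101
132 [476.4 133.4] [29.6 35.1] 87.49 zmed 0.0807
```

```bash
python3 -m jog '-136 -338 0 -.114 85;-136 -338 0 -.114 85;-136 -338 0 -.114 85;-136 -338 0 -.114 85;-136 -338 0 -.114 85';python3 - <<'E'
from h import *
to((.52,-.17,.245),-.13)
E
```

```text
t: 1.87
eef_pos: [0.5477, -0.0323, 0.4001]
ee_rot: [0.062, 0.998, 0.0, -0.0]
ft_force: [0.5, -0.3, 0.1]
finger_gap: 0.999
finger_force: 0.0
t 1.87 shift [  10.4 -140.1   -0. ] turn 0.005 | tcp [ 0.5477 -0.0323  0.4001] yaw -0.125 ft [ 0.5 -0.3  0.1]
```

```bash
python3 -m jog '10 -140 0 0 85;10 -140 0 0 85;10 -140 0 0 85;10 -140 0 0 85;10 -140 0 0 85';python3 - <<'E'
from h import *
f,P=grab("wrist","pics/w2.png");np.savez("pics/w2.npz",f=f,P=P)
V=(.46,.72,-.26,-.12)
for n,z0,z1 in [("bed",.015,.06),("jaws",.038,.048),("block",.074,.084),("post",.086,.1)]:print(n,rect(P,V,z0,z1))
E
```

```text
t: 2.28
eef_pos: [0.5199, -0.1718, 0.3997]
ee_rot: [0.065, 0.998, -0.0, -0.0]
ft_force: [-0.5, 0.1, -0.2]
finger_gap: 0.998
finger_force: 0.0
bed (5242, array([ 559.1, -189.5]), array([ 70.1, 166.2]), 82.5, 'med', array([ 537.8, -185.2,   23.4]))
jaws (2184, array([ 579.9, -192.3]), array([ 60.1, 105.6]), 82.6, 'med', array([ 557.5, -190.1,   43.7]))
block (771, array([ 572. , -187.1]), array([35.1, 70. ]), 82.2, 'med', array([ 591.4, -189.4,   79.8]))
post (141, array([ 543.5, -187.3]), array([12.6, 13.3]), 82.7, 'med', array([ 543.1, -187.4,   89.8]))
```

View pics/w2.png

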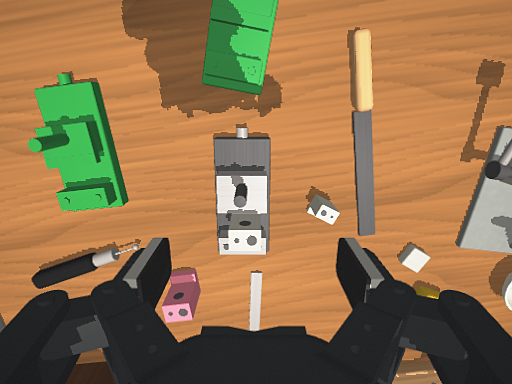

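```bash
python3 - <<'E'
from h import *
to((.5433,-.1873,.074),-.13)
E
```

```text
t 2.33 shift [-25.2 -14.1 170.7] turn 0.001 | tcp [ 0.5202 -0.1701  0.3998] yaw -0.129 ft [-0.   0.5  0. ]
```

```bash
python3 -m jog '-25 -14 0 0 60;-25 -14 40 0 60;-25 -14 80 0 60;-25 -14 115 0 60;-25 -14 140 0 60' 40;python3 -m jog '0 0 20 0 60;0 0 31 0 60;0 0 31 0 60;0 0 31 0 10;0 0 31 0 10';python3 -m jog '0 0 0 0 5;0 0 0 0 5;0 0 0 0 5;0 0 0 0 5'; python3 - <<'E'
from h import *
to((.5433,-.1873,.074),-.13)
E
```

```text
t: 2.75
eef_pos: [0.5432, -0.1838, 0.2567]
ee_rot: [0.062, 0.998, 0.001, -0.002]
ft_force: [-1.5, -0.1, 0.0]
finger_gap: 0.706
finger_force: 0.0
t: 3.17
eef_pos: [0.5448, -0.1866, 0.2304]
ee_rot: [0.063, 0.998, -0.0, 0.001]
ft_force: [0.0, 0.5, 0.6]
finger_gap: 0.43
finger_force: 0.0
t: 3.5
eef_pos: [0.5446, -0.1888, 0.2307]
ee_rot: [0.065, 0.998, -0.002, 0.002]
ft_force: [-1.9, -5.2, 3.3]
finger_gap: 0.15
finger_force: 39.1
t 3.5 shift [1.5 1.3 1.7] turn 0.001 | tcp [ 0.5446 -0.1888  0.2307] yaw -0.129 ft [-1.9 -5.2  3.3]
```

```bash
python3 -m jog '8 0 0 0 5;16 0 0 0 5;24 0 0 0 5;32 0 0 0 5;36 0 0 0 5';python3 -m jog '2 0 0 0 5;3 0 0 0 5;3 0 0 0 5'
```

```text
t: 3.92
eef_pos: [0.509, -0.1842, 0.2307]
ee_rot: [0.065, 0.998, -0.002, 0.003]
ft_force: [3.4, -4.7, -0.7]
finger_gap: 0.149
finger_force: 39.6
t: 4.17
eef_pos: [0.5078, -0.1841, 0.2307]
ee_rot: [0.064, 0.998, -0.002, 0.004]
ft_force: [5.8, -4.9, -4.5]
finger_gap: 0.151
finger_force: 39.1
```

```bash
python3 -m jog '2 0 0 0 5;3 0 0 0 5;3 0 0 0 5'
```

```text
t: 4.42
eef_pos: [0.5068, -0.1841, 0.2308]
ee_rot: [0.064, 0.998, -0.002, 0.007]
ft_force: [15.1, -4.6, -11.2]
finger_gap: 0.15
finger_force: 39.1
```

```bash
python3 -m jog '-3 0 0 0 40;-3 0 0 0 60;-3 0 0 0 60;-3 0 0 0 60;-3 0 -30 0 60';python3 -m jog '0 0 -40 0 85;0 0 -80 0 85;0 0 -110 0 85;0 0 -120 0 85;0 0 -120 0 85';python3 - <<'E'
from h import *
f,P=grab("wrist");np.savez("pics/w3.npz",f=f,P=P)
V=(.44,.72,-.26,-.12)
for n,z0,z1 in [("jaws",.038,.048),("block",.074,.084),("post",.086,.1)]:print(n,rect(P,V,z0,z1))
B=(.565,.72,-.26,-.12)
for n,z0,z1 in [("block",.074,.084),("foot",.027,.035)]:print(n,rect(P,B,z0,z1))
to((.592,-.1935,.066),-.13)
cv2.imwrite("pics/w3.png",cv2.resize(f[80:280,140:350],None,fx=2.5,fy=2.5)[:,:,::-1])
E
```

```text
t: 4.83
eef_pos: [0.5027, -0.181, 0.2542]
ee_rot: [0.064, 0.998, 0.002, -0.005]
ft_force: [-0.0, -0.1, -1.0]
finger_gap: 0.703
finger_force: 0.0
t: 5.25
eef_pos: [0.5058, -0.1825, 0.3822]
ee_rot: [0.064, 0.998, -0.001, 0.003]
ft_force: [-0.1, 0.0, -0.4]
finger_gap: 0.994
finger_force: 0.0
jaws (2415, array([ 561.5, -189.9]), array([ 60.1, 140.5]), 82.5, 'med', array([ 520.5, -188.1,   43.8]))
block (830, array([ 554.5, -184.1]), array([ 35.3, 106.6]), 82.1, 'med', array([ 591.4, -188.9,   79.8]))
post (166, array([ 507.5, -182.7]), array([13.4, 12.9]), 44.2, 'med', array([ 507.3, -182.8,   89.6]))
block (796, array([ 593.8, -189.6]), array([35.5, 27.1]), 82.6, 'med', array([ 592.1, -189.6,   79.8]))
foot (393, array([ 588.4, -193. ]), array([59.5, 41.6]), 81.8, 'med', array([ 575.9, -188.8,   31.7]))
t 5.3 shift [-87.1   0.  158.8] turn 0.002 | tcp [ 0.5053 -0.1823  0.3796] yaw -0.128 ft [ 0.7  0.2 -0.4]
```

View pics/w3.png

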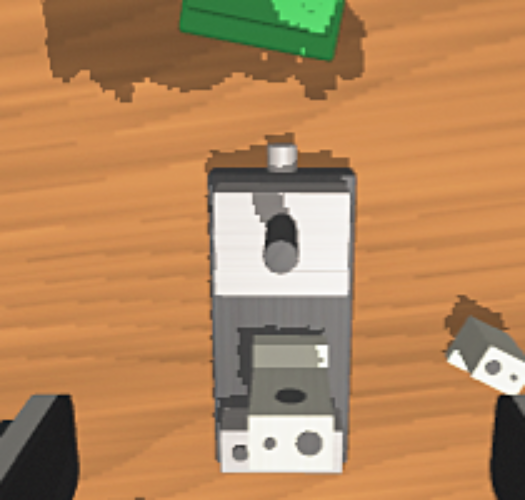

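```bash
python3 - <<'E'
from h import *
to((.5937,-.1896,.066),-.13)
E
python3 -m jog '-40 4 0 0 70;-80 4 0 0 70;-88 4 30 0 70;-88 4 70 0 70;-88 4 100 0 70' 40;python3 - <<'E'
from h import *
to((.5937,-.1896,.066),-.13)
E
```

```text
t 5.3 shift [-88.3   4.1 158.8] turn 0.002 | tcp [ 0.5053 -0.1823  0.3796] yaw -0.128 ft [ 0.7  0.2 -0.4]
t: 5.72
eef_pos: [0.5926, -0.1889, 0.2734]
ee_rot: [0.064, 0.998, 0.001, -0.002]
ft_force: [-0.5, 1.1, -1.0]
finger_gap: 0.822
finger_force: 0.0
t 5.72 shift [-1.4 -0.6 52.4] turn 0.003 | tcp [ 0.5926 -0.1889  0.2734] yaw -0.127 ft [-0.5  1.1 -1. ]
```

```bash
python3 -m jog '-1 0 25 0 60;-1 0 45 0 55;-1 0 50 0 55;-1 0 50 0 55;-1 0 50 0 30';python3 -m jog '0 0 0 0 30;0 0 0 0 30;0 0 0 0 30;0 0 0 0 30'; python3 - <<'E'
from h import *
to((.5937,-.1896,.066),-.13)
E
```

```text
t: 6.13
eef_pos: [0.5936, -0.1894, 0.228]
ee_rot: [0.064, 0.998, 0.0, -0.001]
ft_force: [0.3, -0.1, -0.2]
finger_gap: 0.52
finger_force: 0.0
t: 6.47
eef_pos: [0.5942, -0.1896, 0.2296]
ee_rot: [0.064, 0.998, -0.0, 0.001]
ft_force: [-0.2, 0.6, -2.1]
finger_gap: 0.412
finger_force: 45.0
t 6.47 shift [ 0.5 -0.   8.6] turn 0.002 | tcp [ 0.5942 -0.1896  0.2296] yaw -0.128 ft [-0.2  0.6 -2.1]
```

```bash
python3 -m jog '0 0 -10 0 30;0 0 -30 0 30;0 0 -60 0 30;0 0 -95 0 30;0 0 -135 0 30'; python3 -m jog '0 0 -5 0 30;0 0 -5 0 30'; python3 - <<'E'
from h import *
to((.5845,.2048,.22),-.2565)
E
```

```text
t: 6.88
eef_pos: [0.5933, -0.1892, 0.3645]
ee_rot: [0.064, 0.998, 0.001, -0.001]
ft_force: [1.2, -0.2, -2.1]
finger_gap: 0.41
finger_force: 44.9
t: 7.05
eef_pos: [0.5949, -0.1899, 0.3737]
ee_rot: [0.064, 0.998, -0.002, 0.004]
ft_force: [0.5, -0.9, -2.2]
finger_gap: 0.415
finger_force: 45.1
t 7.05 shift [ 60.6 390.2  -2.8] turn 0.129 | tcp [ 0.5949 -0.1899  0.3737] yaw -0.128 ft [ 0.5 -0.9 -2.2]
```

```bash
python3 -m jog '3 20 0 0 30;9 55 0 .03 30;15 95 0 .06 30;21 135 0 .09 30;27 175 0 .129 30'; python3 - <<'E'
from h import *
to((.5845,.2048,.22),-.2565)
E
```

```text
t: 7.47
eef_pos: [0.5886, -0.0112, 0.3669]
ee_rot: [0.129, 0.992, 0.0, -0.001]
ft_force: [0.9, -0.1, -1.5]
finger_gap: 0.413
finger_force: 45.0
t 7.47 shift [ 59.4 207.7  -7.9] turn -0.003 | tcp [ 0.5886 -0.0112  0.3669] yaw -0.26 ft [ 0.9 -0.1 -1.5]
```

```bash
python3 -m jog '12 40 -8 0 30;24 80 -8 0 30;36 120 -8 0 30;46 160 -8 0 30;54 190 -8 0 30'; python3 -m jog '4 13 0 0 30;5 16 0 0 30;5 17 0 0 30;5 17 0 0 30'; python3 - <<'E'
from h import *
to((.5845,.2048,.22),-.2565)
f,P=grab("wrist");np.savez("pics/w4.npz",f=f,P=P)
q=P[(P[...,2]>.083)&(P[...,2]<.095)&(abs(P[...,0]-.58)<.07)&(abs(P[...,1]-.2)<.07)];r=cv2.minAreaRect((q[:,:2]*1000).astype(np.float32));print(r)
cv2.imwrite("pics/w4.png",f[:,:,::-1])
E
```

```text
t: 7.88
eef_pos: [0.5844, 0.1879, 0.3751]
ee_rot: [0.127, 0.992, 0.0, -0.001]
ft_force: [0.1, -0.5, -2.2]
finger_gap: 0.416
finger_force: 45.0
t: 8.22
eef_pos: [0.585, 0.2019, 0.3758]
ee_rot: [0.128, 0.992, -0.001, -0.001]
ft_force: [0.2, 0.2, -2.2]
finger_gap: 0.41
finger_force: 45.0
t 8.22 shift [1.2 2.7 0.8] turn -0.001 | tcp [0.585  0.2019 0.3758] yaw -0.257 ft [ 0.2  0.2 -2.2]
((584.3357543945312, 205.22891235351562), (64.175048828125, 63.989601135253906), 75.21985626220703)
```

View pics/w4.png

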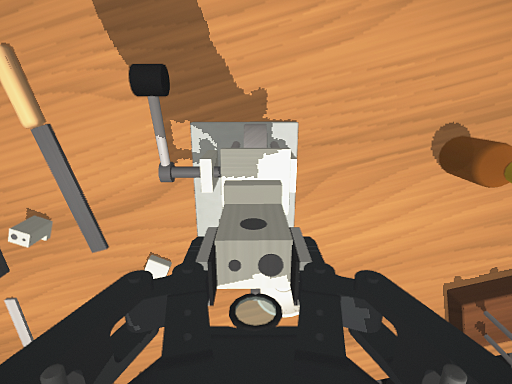

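```bash
python3 -m jog '1 3 15 0 30;1 3 35 0 30;1 3 55 0 30;1 3 65 0 30;1 3 70 0 30'; python3 -m jog '0 0 0 0 30;0 0 2 0 30;0 0 3 0 30;0 0 3 0 30'; python3 - <<'E'
from h import *
to((.5845,.2048,.1436),-.2565)
E
```

```text
t: 8.68
eef_pos: [0.5845, 0.2041, 0.3048]
ee_rot: [0.129, 0.992, -0.001, -0.002]
ft_force: [0.8, -0.2, -2.5]
finger_gap: 0.415
finger_force: 45.0
t: 9.02
eef_pos: [0.5853, 0.2057, 0.3046]
ee_rot: [0.128, 0.992, 0.0, 0.001]
ft_force: [-0.1, 0.1, -1.4]
finger_gap: 0.408
finger_force: 45.0
t 9.02 shift [ 0.5 -1.1  6. ] turn -0.001 | tcp [0.5853 0.2057 0.3046] yaw -0.257 ft [-0.1  0.1 -1.4]
```

```bash
for i in 1; do python3 -m jog '0 0 1 0 30;0 0 2 0 30;0 0 2 0 30'; python3 -m jog '0 0 1 0 30;0 0 1 0 30;0 0 1 0 30'; done
```

```text
t: 9.27
eef_pos: [0.5848, 0.2059, 0.3018]
ee_rot: [0.128, 0.992, 0.0, 0.0]
ft_force: [0.6, 0.0, -1.7]
finger_gap: 0.417
finger_force: 45.0
t: 9.52
eef_pos: [0.5848, 0.2058, 0.3006]
ee_rot: [0.128, 0.992, -0.0, -0.0]
ft_force: [-0.3, 1.0, -2.1]
finger_gap: 0.413
finger_force: 45.0
```

```bash
python3 -m jog '0 0 1 0 30;0 0 1 0 30;0 0 1 0 30' | grep -E "eef|ft"
```

```text
eef_pos: [0.5848, 0.2058, 0.2996]
ft_force: [0.1, 0.4, -1.2]
```

```bash
python3 -m jog '0 0 1 0 30;0 0 1 0 30;0 0 1 0 30' | grep -E "eef|ft";  python3 -m jog '0 0 .5 0 30;0 0 .5 0 30;0 0 .5 0 30' | grep -E "eef|ft"
```

```text
eef_pos: [0.5848, 0.2058, 0.2986]
ft_force: [-0.2, -0.9, -1.8]
eef_pos: [0.5849, 0.2058, 0.2983]
ft_force: [-1.2, 0.4, -0.8]
```

```bash
python3 -m jog '0 0 .7 0 30;0 0 .7 0 30;0 0 .7 0 30' | grep -E "eef|ft";  python3 -m jog '0 0 .5 0 30;0 0 .5 0 30;0 0 .5 0 30' | grep -E "eef|ft"
```

```text
eef_pos: [0.5849, 0.2057, 0.2982]
ft_force: [-2.2, -0.3, 4.5]
eef_pos: [0.5849, 0.2057, 0.2981]
ft_force: [-2.1, -1.3, 7.0]
```

```bash
python3 -m jog '0 0 -.7 0 40;0 0 -.7 0 45;0 0 -.7 0 55;0 0 -.7 0 60;0 0 -.7 0 60'; python3 -m jog '0 0 -20 0 60;0 0 -50 0 60;0 0 -80 0 60;0 0 -100 0 60;0 0 -100 0 60';python3 - <<'E'
from h import *
f,P=grab("wrist");np.savez("pics/w5.npz",f=f,P=P)
B=(.53,.64,.15,.26)
print("blk",rect(P,B,.144,.154));print("st",rect(P,B,.084,.093))
to((.4719,.1361,.17),-.2565)
E
```

```text
t: 11.18
eef_pos: [0.5849, 0.2058, 0.2974]
ee_rot: [0.128, 0.992, 0.0, -0.0]
ft_force: [0.1, 0.8, 0.1]
finger_gap: 0.704
finger_force: 0.0
t: 11.6
eef_pos: [0.5858, 0.206, 0.403]
ee_rot: [0.128, 0.992, 0.001, 0.004]
ft_force: [0.7, -0.0, 0.3]
finger_gap: 0.704
finger_force: 0.0
blk (1394, array([584.9, 207.2]), array([35.9, 26.9]), 76.1, 'med', array([584. , 207.2, 148.6]))
st (1649, array([584.5, 205.2]), array([64. , 64.1]), 75.4, 'med', array([570.3, 201.2,  88.4]))
t 11.65 shift [ 92.6 -96.6  74.8] turn -0.0 | tcp [0.5856 0.206  0.4005] yaw -0.257 ft [ 0.3 -0.   0.2]
```

```bash
python3 -m jog '30 -35 0 0 60;60 -65 0 0 60;88 -92 0 0 60;92 -96 20 0 60;92 -96 50 0 60' 50|head -2;python3 -m jog '0 0 10 0 60;0 0 20 0 60;0 0 20 0 60'|head -2; python3 - <<'E'
from h import *
f,P=grab("wrist")
to((.4719,.1361,.070),-.2565)
print(rect(P,(.44,.51,.1,.17),.06,.1))
cv2.imwrite("pics/w6.png",f[:,:,::-1])
E
```

```text
t: 12.07
eef_pos: [0.4696, 0.1353, 0.3488]
t: 12.32
eef_pos: [0.471, 0.1363, 0.3253]
t 12.37 shift [ -0.7  -0.2 101.6] turn -0.0 | tcp [0.4716 0.1364 0.3266] yaw -0.257 ft [ 0.5 -0.1  0.8]
(1430, array([484.3, 133. ]), array([27.6, 53.9]), 75.1, 'med', array([470.2, 134.7,  80.6]))
```

View pics/w6.png

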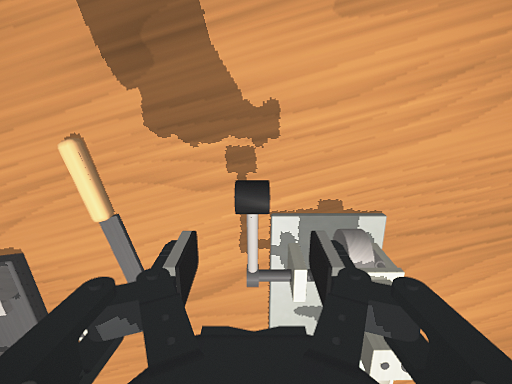

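```bash
python3 -m jog '-1 0 35 0 60;-1 0 65 0 60;-1 0 85 0 60;-1 0 99 0 60;-1 0 99 0 60'|grep -E "eef|ft";python3 -m jog '0 0 0 0 20;0 0 0 0 20;0 0 0 0 20;0 0 0 0 20;0 0 0 0 20'; python3 - <<'E'
from h import *
to((.4719,.1361,.070),-.2565)
E
```

```text
eef_pos: [0.4721, 0.1362, 0.2266]
ft_force: [-0.0, -0.5, 1.2]
t: 13.2
eef_pos: [0.473, 0.1349, 0.2305]
ee_rot: [0.128, 0.992, -0.002, 0.001]
ft_force: [-2.1, -9.2, 3.3]
finger_gap: 0.315
finger_force: 50.6
t 13.2 shift [1.4 0.9 5.5] turn -0.001 | tcp [0.473  0.1349 0.2305] yaw -0.258 ft [-2.1 -9.2  3.3]
```

```bash
python3 -m jog '-2 0 -6 0 20;-4 0 -12 0 20;-7 0 -17 0 20;-10 0 -23 0 20;-13 0 -28 0 20'; python3 - <<'E'
from h import *
o=arm.get_obs()
h=np.array([.5604,.1129]);ex=np.array([.967,-.254])
a=(o["eef_pos"][:2]-h)@ex*1000;z=(o["eef_pos"][2]-.155-.045)*1000
print("lift x,z rel hinge",a,z,"r",np.hypot(a,z),"q",np.arctan2(a,z)+1.3)
E
```

```text
t: 13.62
eef_pos: [0.4852, 0.1317, 0.2566]
ee_rot: [0.129, 0.992, -0.002, -0.0]
ft_force: [4.3, -6.3, -14.4]
finger_gap: 0.315
finger_force: 50.1
lift x,z rel hinge -77.51389115374826 56.64352602280144 r 96.00464760672223 q 0.360272627421205
```

```bash
python3 -m jog '-4 0 -5 0 20;-8 0 -10 0 20;-12 0 -14 0 20;-16 0 -18 0 20;-21 0 -22 0 20'; cat >> h.py <<'E'
def lev():
    o=arm.get_obs();h=np.array([.5604,.1129]);ex=np.array([.967,-.254])
    a=(o["eef_pos"][:2]-h)@ex*1000;z=(o["eef_pos"][2]-.155-.045)*1000-5
    print("lift x,z rel hinge",a.round(1),z.round(1),"r",np.hypot(a,z).round(1),"q",(np.arctan2(a,z)+1.3).round(3))
E
python3 -c "from h import *;lev()"
```

```text
t: 14.03
eef_pos: [0.5042, 0.1267, 0.2777]
ee_rot: [0.128, 0.992, -0.001, -0.002]
ft_force: [-1.8, -5.5, -14.0]
finger_gap: 0.318
finger_force: 50.1
lift x,z rel hinge -57.9 72.7 r 92.9 q 0.628
```

```bash
python3 -m jog '-5 0 -4 0 20;-10 0 -7 0 20;-16 0 -10 0 20;-21 0 -12 0 20;-27 0 -14 0 20'; python3 -c "from h import *;lev()";  python3 -m jog '-6 0 -2 0 20;-12 0 -3 0 20;-18 0 -4 0 20;-21 0 -5 0 20;-24 0 -5 0 20'; python3 -c "from h import *;lev()"
```

```text
t: 14.45
eef_pos: [0.5288, 0.1202, 0.2918]
ee_rot: [0.128, 0.992, -0.001, -0.004]
ft_force: [-9.6, -3.0, -3.6]
finger_gap: 0.316
finger_force: 49.6
lift x,z rel hinge -32.4 86.8 r 92.7 q 0.943
t: 14.87
eef_pos: [0.552, 0.1141, 0.2973]
ee_rot: [0.128, 0.992, -0.001, -0.004]
ft_force: [-11.1, -4.1, 0.3]
finger_gap: 0.311
finger_force: 50.0
lift x,z rel hinge -8.4 92.3 r 92.7 q 1.209
```

```bash
python3 -m jog '-3 0 0 0 20;-5 0 0 0 20;-8 0 0 0 20;-8 0 0 0 20;-8 0 0 0 20'; python3 - <<'E'
from h import *
lev()
f,P=grab("wrist","pics/w7.png");g,Q=grab("top")
h=np.array([.5604,.1129]);ex=np.array([.967,-.254])
for n,A in(("w",P),("t",Q)):
    print(n,"blk",rect(A,(.53,.64,.15,.26),.158,.172),"st",rect(A,(.53,.64,.15,.26),.098,.112))
# visible lever bar below grip: points near hinge plane
m=(abs(P[...,0]-.56)<.05)&(abs(P[...,1]-.113)<.02)&(P[...,2]>.06)&(P[...,2]<.115)
q=P[m]; a=(q[:,:2]-h)@ex
for z in (.07,.08,.09,.1,.11):
    s=a[abs(q[:,2]-z)<.005]; print(z,len(s),s.min().round(4) if len(s) else None,np.median(s).round(4) if len(s) else None)
E
```

```text
t: 15.28
eef_pos: [0.5601, 0.112, 0.2979]
ee_rot: [0.128, 0.992, -0.001, -0.003]
ft_force: [-9.8, -4.3, -0.4]
finger_gap: 0.315
finger_force: 49.3
lift x,z rel hinge -0.1 92.9 r 92.9 q 1.299
w blk (4935, array([579.3, 185.1]), array([78.3, 27.8]), 76.3, 'med', array([581.5, 202.5, 164.3])) st (4925, array([584.4, 204.5]), array([65.2, 64.8]), 75.2, 'med', array([566.9, 187.8, 104.5]))
t blk 0 st 0
0.07 24 -0.0097 -0.0083
0.08 24 -0.0117 -0.0104
0.09 2 -0.0119 -0.0118
0.1 0 None None
0.11 0 None None
```

View pics/w7.png

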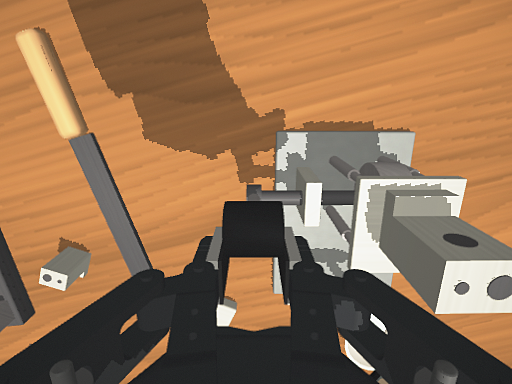

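```bash
python3 - <<'E'
from h import *
from scipy.optimize import least_squares
f,P=grab("wrist")
h=np.array([.5604,.1129]);ex=np.array([.967,-.254])
q=P[206:252,228:280].reshape(-1,3);q=q[np.isfinite(q).all(1)]
a=(q[:,:2]-h)@ex;z=q[:,2]
k=(z>.11)&(z<.165);a,z=a[k],z[k];print(len(a),a.min(),a.max(),z.min(),z.max())
s=least_squares(lambda p:np.hypot(a-p[0],z-p[1])-.014,[0,.14],loss="soft_l1",f_scale=.001)
print("grip centre a,z",s.x,"q",np.arctan2(s.x[0],s.x[1]-.045)+1.3,"rms",np.sqrt(np.mean(s.fun**2)))
g=P[170:206,200:300].reshape(-1,3)
for lo in (.045,.055,.065,.075,.085):
    m=(g[:,2]>lo)&(g[:,2]<lo+.01)&(abs((g[:,:2]-h)@np.array([.254,.967]))<.006)
    if m.sum(): print(lo,m.sum(),np.median((g[m][:,:2]-h)@ex),np.median(g[m][:,2]))
E
```

```text
2381 -0.02948989711049335 -0.00976781577811923 0.14123905057109445 0.15359709770129878
grip centre a,z [-0.02653076  0.1617971 ] q 1.0766376727909222 rms 0.0024028661809825424
0.045 150 -0.008437225756794977 0.05149624144619948
0.055 30 -0.006765482955554293 0.059713619136890106
0.065 25 -0.00885437365867337 0.07025898629134189
0.075 21 -0.010513032613203563 0.07943936981660069
0.085 2 -0.012149552962232888 0.08600847764091567
```

```bash
python3 - <<'E'
from h import *
f,P=grab("wrist")
h=np.array([.5604,.1129]);ex=np.array([.967,-.254])
for v in range(200,262,4):
    p=P[v,252]; print(v,f[v,252],((p[:2]-h)@ex*1000).round(1),(p[2]*1000).round(1),end=" | ")
lev()
E
```

```text
200 [104 102  99] -11.9 85.4 | 204 [30 30 28] -29.7 142.0 | 208 [32 30 33] -28.6 144.3 | 212 [33 31 33] -27.1 145.5 | 216 [31 32 31] -25.6 146.6 | 220 [33 32 33] -24.5 148.7 | 224 [34 31 36] -23.2 150.1 | 228 [36 36 38] -21.8 151.2 | 232 [36 37 37] -20.1 151.6 | 236 [35 37 37] -18.4 152.3 | 240 [35 35 34] -16.3 152.0 | 244 [34 34 34] -14.6 152.4 | 248 [32 33 34] -12.5 152.2 | 252 [33 33 33] -9.4 150.4 | 256 [21 21 26] -6.4 148.8 | 260 [191 129  78] 85.4 -0.6 | lift x,z rel hinge -0.2 92.9 r 92.9 q 1.298
```

```bash
cat >> h.py <<'E'
def barrel(u=252):
    f,P=grab("wrist");h=np.array([.5604,.1129]);ex=np.array([.967,-.254])
    q=P[150:300,u-8:u+9].reshape(-1,3);a=(q[:,:2]-h)@ex;k=(q[:,2]>.125)&(q[:,2]<.17)&(abs(a)<.05)
    q,a=q[k],a[k];zt=np.percentile(q[:,2],98);t=q[:,2]>zt-.001
    c=np.median(a[t]);print("barrel near edge",a.min().round(4),"top a",c.round(4),"ztop",zt.round(4),"q",(1.3+np.arcsin((a.min()+.014)/.095)).round(3),(1.3+np.arcsin(c/.095)).round(3))
    return f,P
E
python3 -m jog '0 0 0 0 0;0 0 0 0 0;-2 0 0 0 0;-4 0 0 0 0;-6 0 0 0 0' 115; python3 -c "from h import *;lev();barrel()"
```

```text
t: 15.9
eef_pos: [0.5644, 0.1108, 0.2982]
ee_rot: [0.128, 0.992, -0.001, -0.005]
ft_force: [-17.1, -2.6, 7.2]
finger_gap: 0.294
finger_force: 114.6
lift x,z rel hinge 4.4 93.2 r 93.3 q 1.347
barrel near edge -0.0261 top a -0.0121 ztop 0.1533 q 1.172 1.172
```

```bash
python3 -m jog '-2 0 0 0 0;-4 0 0 0 0;-6 0 0 0 0;-7 0 0 0 0;-7 0 0 0 0'; python3 -c "from h import *;lev();barrel()"
```

```text
t: 16.37
eef_pos: [0.5723, 0.1088, 0.2974]
ee_rot: [0.129, 0.992, -0.001, -0.004]
ft_force: [-7.9, -3.6, -5.0]
finger_gap: 0.294
finger_force: 112.8
lift x,z rel hinge 12.6 92.4 r 93.3 q 1.435
barrel near edge -0.0204 top a -0.0067 ztop 0.1539 q 1.233 1.229
```

```bash
python3 -m jog '-2 0 0 0 0;-4 0 0 0 0;-6 0 0 0 0;-7 0 0 0 0;-7 0 0 0 0'; python3 - <<'E'
from h import *
lev();f,P=barrel();cv2.imwrite("pics/w8.png",f[:,:,::-1])
print(rect(P,(.53,.64,.15,.26),.098,.112))
h=np.array([.5604,.1129]);ex=np.array([.967,-.254])
g=P[150:206,200:300].reshape(-1,3)
for lo in (.055,.065,.075,.085,.095):
    m=(g[:,2]>lo)&(g[:,2]<lo+.01)&(abs((g[:,:2]-h)@np.array([.254,.967]))<.006)
    if m.sum(): print(lo,m.sum(),np.median((g[m][:,:2]-h)@ex),np.median(g[m][:,2]))
E
```

```text
t: 16.83
eef_pos: [0.5784, 0.1071, 0.2969]
ee_rot: [0.129, 0.992, -0.001, -0.005]
ft_force: [-11.9, -1.5, -2.0]
finger_gap: 0.287
finger_force: 114.4
lift x,z rel hinge 18.9 91.9 r 93.8 q 1.503
barrel near edge -0.0145 top a -0.001 ztop 0.1541 q 1.295 1.29
(5409, array([584.5, 204.7]), array([65.4, 64.7]), 75.4, 'med', array([568.8, 187.2, 104.7]))
0.055 68 -0.003644417174912629 0.056737867039530474
0.065 47 -0.004408359400135255 0.06996114272310205
0.075 52 -0.0044859684709787125 0.08053744441234692
0.085 65 -0.0043635680628260854 0.08972717820258075
0.095 69 -0.004538279739252585 0.10009787390992134
```

View pics/w8.png

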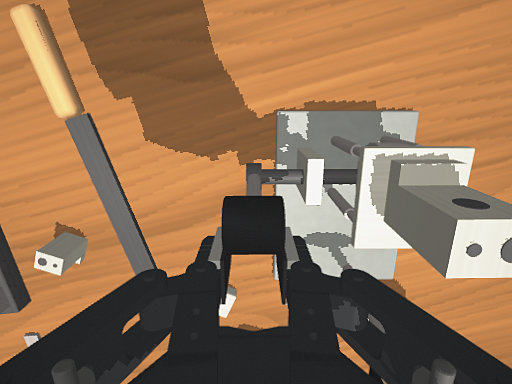

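The lever is upright: the barrel is at about (253,225), the bar runs vertically below it, and the block stands on the raised stage at about (440,215). I'll check that the hold is steady.

```bash
python3 -m jog '0 0 0 0 0;0 0 0 0 0;0 0 0 0 0;0 0 0 0 0;0 0 0 0 0'|grep -E "eef|ft|fing"; python3 -m jog '0 0 0 0 0;0 0 0 0 0;0 0 0 0 0;0 0 0 0 0;0 0 0 0 0'|grep -E "eef|t:"; python3 - <<'E'
from h import *
f,P=barrel()
print(rect(P,(.55,.64,.18,.24),.163,.168))
E
```

```text
eef_pos: [0.5783, 0.1072, 0.297]
ft_force: [-11.9, -2.4, -1.2]
finger_gap: 0.292
finger_force: 114.4
t: 17.72
eef_pos: [0.5782, 0.1072, 0.2969]
ee_rot: [0.129, 0.992, -0.001, -0.005]
barrel near edge -0.0149 top a -0.0011 ztop 0.1541 q 1.291 1.288
(3738, array([583.6, 202.8]), array([29.6, 26.7]), 75.3, 'med', array([583. , 200.9, 164.8]))
```

Steady at q≈1.29, with the block upright on the raised stage.

```bash
python3 -c "from plant import arm;print(arm.finish_job())"
```

```text
the job is handed in; nothing more can be done
None
```

I handed the job in at about 17.7 s with the vise open, the block standing released near the middle of the raised stage, and the lever held steady upright (about 1.29 rad by camera); the grip slid on the handle on the way up, so I raised its force from 50 N to 115 N, and no verdict was returned.

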